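# Lift a polished darning egg off its stand with felt-tipped tongs

## Task

At the haberdashery stall, pick the spring tongs up off their rest, close their felt jaws on the red darning egg and lift it straight up about 10 cm out of its wire stand, so that its underside can be looked at. The egg is polished: only the tongs may touch it, never the gripper, and the two other eggs, the jar and the thread cone stay where they are. The program finishes while still holding the egg up in the squeezed tongs; nothing is put down or let go.

Things in the scene. Friction and masses are not known exactly. Their poses are not given: they have to be found in the camera images.
- tongs_grip (a point): point of the loose spring tongs (130 g, 217 mm long, 22 mm high, lying level on a low rest) midway between their two black grip pads, half-way up: 35 mm above the table on the rest. x runs from hinge to jaws, y to the left arm, z up. The flat pads, on the outside of the arms, reach from x = -23 to +23 mm; open, they are 57 mm wide at x = 0 (62 in front, 51 behind).
- tongs_jaws (a point): point fixed to the tongs midway between the jaws, half-way up, 110 mm ahead (x) of tongs_grip, same axes. The jaws are V-shaped felt-faced plates, 22 mm high, 30 mm long, that hug a 42 mm round thing centred here. They gape 89 mm open; 1 mm less width at the pads takes 2.3 mm off it. Squeezed by fingers 48 mm apart they gape about 65 mm; on the egg the pads are parallel, 36 mm apart.
- egg_red_center (a point): red polished wooden darning egg, 45 g (may vary): lower half a hemisphere of 42 mm diameter, upper half a longer dome, 50 mm high in all. Stands loose, pointed end up, in one of the three wire stands (which one varies). This point is the middle of its widest section, 21 mm above its bottom, 99 mm above the table at the start.
- egg_blue_center (a point): blue egg, the same size and stand as the red one, loose; its centre likewise.
- egg_cream_center (a point): cream egg, the same size and stand as the red one, loose; its centre likewise.
- egg_red: the red egg as a solid; its origin is at the middle of its bottom.
- tongs: the tongs as a solid: hinge barrel (black, 22 mm across, 85 mm behind tongs_grip) and two arms. Origin at the underside below tongs_grip, same axes. They balance within a few mm of it.
- jaw_left: left arm of the tongs; origin at its hinge pin, 85 mm behind tongs_grip. Both arms swing alike, 0.12 rad each from open (where a stop holds them) to closed on the egg. The spring pushes back on each pad with about 8 N open, 10 N half closed, 12 N on the egg, so half-closed tongs stay in the fingers.
- jaw_right: right arm of the tongs, mirror image of the left; origin at its hinge pin.
- rest: fixed wooden tongs rest: plate 190 x 100 mm, 4 mm thick, with two cross bars up to 26 mm above the table, each 16 mm thick along x, centred 62 mm behind and 58 mm ahead of its origin. Between the bars the space under the tongs is clear down to the plate. Origin on the table under the tongs' grip; x along the rest towards the jaws (tongs within 4 degrees of it), z up.
- board: fixed dark wooden board 100 x 320 mm, 14 mm thick, with three brass wire stands in a row along its y axis, at y = -120, 0 and +120 mm. Each is a ring of 35 mm outer diameter, its top 83 mm above the table, on three thin upright legs. Origin on the table under the middle stand; x points away from the robot's side, z up.
- jar_center (a point): closed clear jar with a white cap, 60 mm diameter, 85 mm high, loose; its centre.
- cone_center (a point): teal thread cone, 56 mm diameter at the foot, 97 mm high, loose; its centre, about half-way up.
Things that resemble listed ones, but are neither listed nor needed, are in the scene too. What is shaped like the egg_red but black or yellow is not meant.

How it is judged:
By the outcome, as a careful person would: the job done as asked, in the order asked, and still so for the second after the job is handed in, while the arm keeps its last pose, push and grip.
It also fails if it takes over 38 s, if anything falls off the work surface, if the arm or the gripper's body presses on something with over 40 N, if the wrist force passes 120 N, or if a joint passes its speed limit or range.

## Robot

A 7-joint arm with a two-finger parallel gripper is mounted at the origin on the work surface. World frame = base frame: x ahead of the robot, y to its left, z up, the work surface at z = 0. Lengths are in m, angles in rad, forces in N, time in s.
With the tool pointing down it reaches from about 0.425 to 0.825 m from the base axis. Payload 3.6 kg.
Tool frame: the origin (TCP) lies midway between the tips of the shut fingers; the grasp point (between the pads) lies 19 mm behind it; z points along the fingers, y is the direction in which the jaws open and shut (so a half turn about z gives the same grasp; the last joint's range is limited). The gripper opens to 85 mm and grips with 20 to 120 N. Pads are 22 mm wide; open, the fingers measure 114 mm over their backs; the gripper's body (76 mm by 85 mm) begins 54 mm behind the grasp point. The pads swing forward as they close: fully open they stand 13 mm farther back than shut.
Start: joints at [1.256, 0.615, -0.013, 1.423, 0.008, 1.103, -0.04], TCP at [0.185, -0.623, 0.231] pointing down, gripper open.
Joint ranges: [-3.12, 3.12], [-0.3, 2.06], [-1.34, 1.32], [0.26, 2.42], [-1.36, 4.5], [0.01, 1.98], [-2.84, 2.84]. Speed limits (rad/s): [2.79, 2.79, 3.14, 3.14, 3.14, 3.14, 3.14].

## Interface

Orientations are given as a unit quaternion [x, y, z, w].
In Python, from bench import bot gives the robot as it stands.
- The arm moves only by the tool arm_command, never from a script. Its argument "series" is a list of rows, each an object of numbers: "x", "y", "z": the shift along the world's x, y, z in mm; "ax", "ay", "az": the turn, a rotation vector about the world's x, y, z in rad; "fingers": the opening, from 0 (shut) to 1 (fully open). In form: [{"x": .., "y": .., "z": .., "ax": .., "ay": .., "az": .., "fingers": ..}, ...]. A call has 1 to 20 rows; each row shifts and turns the commanded pose from where the row before left it; what a row does not reach is not made up. A row lasts 1/12 s, in which the tool goes at most 41.7 mm and 7.16 degrees, less where a joint would pass 70% of its speed; a pose out of reach is approached as far as the arm can. A call is refused whole if a number of a shift passes 41.7 or a number of a turn 0.125, either way. A call with a gripper value outside its range is refused whole. The fingers move at their own pace and stop on an object; "squeeze" is the grip in N (left out, the last holds). Time passes only in rows, so rows that do not move let the fingers close. It gives the time, the measured TCP pose, the force and the opening at its end, in the units of the state.
- bot.state(): the state, without advancing time (a new reading comes with each control period).
- bot.read_camera(name): name is "scene" or "top" or "wrist"; returns (picture, depth): 384x512x3 uint8, red, green, blue; 384x512 float32, m along the optical axis (not along the pixel's ray), 0 where there is no reading.
- bot.get_calibration(name): a dict with "mtx" (3x3 intrinsics, pixels), "position" and "rotation" of the camera in the world. Camera axes: x right, y up, looking along -z (the intrinsics and any distortion apply to the point x, -y, -z); pixel columns grow to the right and rows downward; lengths in m; the calibration is good to about 2 mm. A picture is of the moment at which its call begins: read the wrist's pose just before it. get_calibration takes no time and is no camera call; for the wrist camera it gives the pose at the moment of the call.
- bot.job_done(): hands the job in, once; it reports no verdict.
The state is a dict: "t": time; "qpos": joint angles; "joint_velocities": joint speeds; "joint_efforts": joint torques, N m; "ee_pos": TCP position; "tool_rot": TCP orientation; "ft_force": force on the tool from outside, world axes, zero at the start; "torque": the same for the moment, N m; "grip_width": finger opening in m.
Only numpy, scipy, OpenCV 4.12 (cv2) and the standard library are available. Lean on these libraries where they do the work, as an engineer would, in place of code of your own. Each camera call takes 0.05 s, during which the arm holds its last target. There are 200 camera calls.

## Working session

There is one attempt and no reset: what is moved stays moved. The work goes in short steps, Python scripts to look and compute and a tool call to move; the robot and the scene stay as the last step left them, time stands still between calls to the robot, and variables do not carry over. Pictures are saved under pics/ and viewed, about 8 in all and at most 12, crops included, and the job is handed in when it is done.

Besides the shell and the picture viewer there is one more tool, called after "Emit:" by a JSON object that holds its "name" and its "arguments". arm_command: Moves the arm, as the interface text tells. Its arguments: {"type":"object","properties":{"series":{"type":"array"},"squeeze":{"type":"number"}},"required":["series"]}

```bash
mkdir -p pics; ls
cat > h.py <<'E'
import numpy as np, cv2
from bench import bot
def snap(name,tag):
    c=bot.get_calibration(name); p,d=bot.read_camera(name)
    cv2.imwrite(f'pics/{tag}.png',p[:,:,::-1]); np.savez(f'pics/{tag}.npz',p=p,d=d,mtx=c['mtx'],pos=c['position'],rot=c['rotation'],dist=np.array(c.get('distortion',c.get('dist',[0,0,0,0,0])),float))
    return c
def P(tag,u,v,z=None,depth=None):
    f=np.load(f'pics/{tag}.npz'); 
    n=cv2.undistortPoints(np.array([[[u,v]]],float),f['mtx'],f['dist'])[0,0]
    ray=f['rot']@np.array([n[0],-n[1],-1.])
    if z is not None: return f['pos']+ray*(z-f['pos'][2])/ray[2]
    d=depth or np.median(f['d'][int(v)-1:int(v)+2,int(u)-1:int(u)+2]); return f['pos']+ray*d
def proj(tag,p):
    f=np.load(f'pics/{tag}.npz'); c=f['rot'].T@(np.array(p)-f['pos']); c=c*[1,-1,-1]
    return cv2.projectPoints(c[None],np.zeros(3),np.zeros(3),f['mtx'],f['dist'])[0].ravel()
E
python3 - <<'E'
from h import *
for n in ['scene','top']:
    c=snap(n,n+'0'); print({k:np.round(v,3).tolist() if not isinstance(v,str) else v for k,v in c.items()})
print({k:np.round(v,3).tolist() for k,v in bot.state().items()})
a=cv2.imread('pics/top0.png');
E
```

```text
pics
{'mtx': [[366.599, 0.0, 250.709], [0.0, 366.599, 196.362], [0.0, 0.0, 1.0]], 'position': [1.004, 0.467, 0.713], 'rotation': [0.139, 0.346, 0.854, 0.363]}
{'mtx': [[376.997, 0.0, 247.886], [0.0, 376.997, 192.76], [0.0, 0.0, 1.0]], 'position': [0.522, 0.049, 1.04], 'rotation': [0.012, -0.033, -0.699, 0.714]}
{'t': 0.1, 'qpos': [1.256, 0.616, -0.013, 1.425, 0.008, 1.103, -0.04], 'joint_velocities': [-0.001, -0.002, 0.001, -0.004, -0.0, 0.002, 0.0], 'joint_efforts': [0.001, -47.038, 0.26, -17.157, 0.01, 0.006, -0.0], 'ee_pos': [0.185, -0.622, 0.23], 'tool_rot': [0.99, 0.144, -0.0, -0.001], 'ft_force': [0.011, -0.263, -0.644], 'torque': [-0.003, 0.036, -0.001], 'grip_width': 0.086}
```

```bash
sed -i "s/rot=c\['rotation'\]/rot=R.from_quat(c['rotation']).as_matrix()/; s/^from bench/from scipy.spatial.transform import Rotation as R\nfrom bench/" h.py
python3 - <<'E'
from h import *
for n in ['scene','top']: snap(n,n+'0')
a=cv2.imread('pics/top0.png'); cv2.imwrite('pics/top0b.png',cv2.resize(a,(780,585),interpolation=cv2.INTER_CUBIC))
E
```

```text
(no output)
```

View pics/top0b.png

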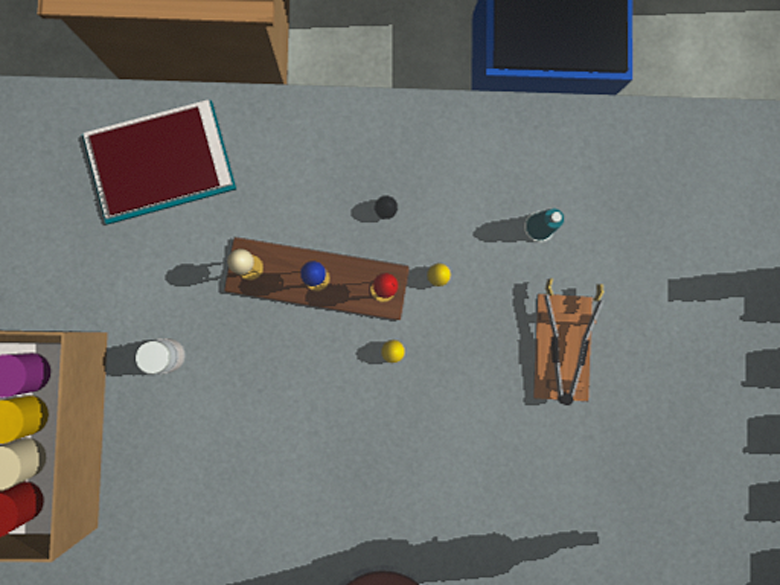

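View pics/scene0.png

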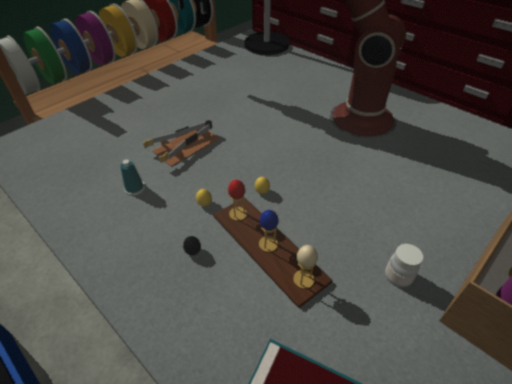

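Run:
```python
from h import *
s=512/780
def q(u,v,z): return np.round(P('top0',u*s,v*s,z)*1000).astype(int)
print('red',q(386,286,.11),'blue',q(313,274,.11),'cream',q(240,262,.11),'hinge',q(566,399,.046),'jl',q(550,287,.046),'jr',q(600,292,.046),'pads',q(556,350,.046),q(585,352,.046))
print('ylw',q(440,274,.04),q(395,351,.04),'cone',q(555,217,.097),'jar',q(153,356,.085))
for (u,v) in [(386,286),(313,274),(240,262),(566,399)]: print(np.round(P('top0',u*s,v*s)*1000))
a=cv2.imread('pics/top0.png'); 
b=cv2.resize(a[175:275,335:410],None,fx=5.5,fy=5.5,interpolation=cv2.INTER_CUBIC)
c=cv2.resize(a[150:250,220:300][:,:],None,fx=4.5,fy=5.5,interpolation=cv2.INTER_CUBIC)
cv2.imwrite('pics/crop0.png',np.hstack([b,c]))
```

```text
red [595   9 110] blue [612 128 110] cream [629 246 110] hinge [ 411 -309   46] jl [ 605 -281   46] jr [ 598 -370   46] pads [ 495 -292   46] [ 492 -343   46]
ylw [624 -88  40] [488 -12  40] cone [ 718 -273   97] jar [473 388  85]
[594.  10. 127.]
[610. 127. 126.]
[627. 243. 126.]
[ 411. -309.   46.]
```

View pics/crop0.png

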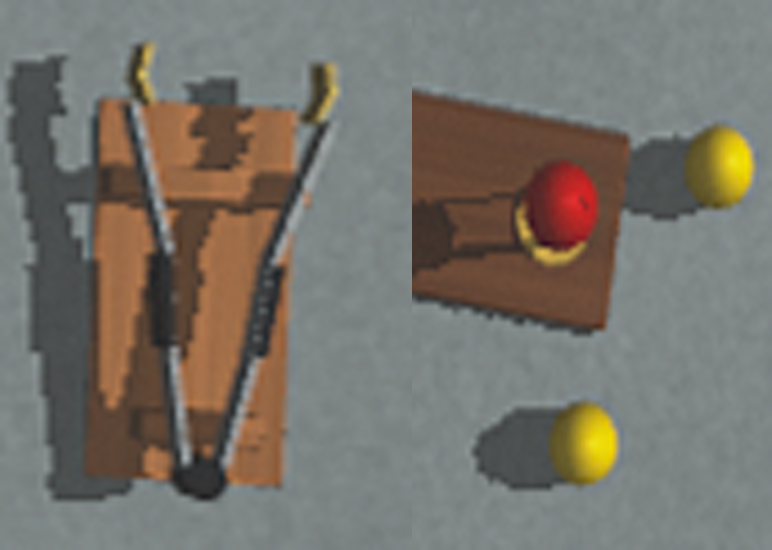

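Candidates for the target (in the enlarged top view): the red egg at (386,286), yellow look-alikes at (440,274) and (395,351), a black one at (385,207), blue at (313,274) and cream at (240,262). The only red one in a stand is the end one at (386,286), and the crop confirms it. The tongs have their hinge at (566,399) and jaws at (550,287) and (600,292), so they point along +x with a yaw of about -5°.

Next I move above the tongs.

Emit:
{"name": "arm_command", "arguments": {"series": [{"x": 26, "y": 25.5, "z": -4, "az": -0.031, "fingers": 1}, {"x": 26, "y": 25.5, "z": -4, "az": -0.031}, {"x": 26, "y": 25.5, "z": -4, "az": -0.031}, {"x": 26, "y": 25.5, "z": -4, "az": -0.031}, {"x": 26, "y": 25.5, "z": -4, "az": -0.031}, {"x": 26, "y": 25.5, "z": -4, "az": -0.031}, {"x": 26, "y": 25.5, "z": -4, "az": -0.031}, {"x": 26, "y": 25.5, "z": -4, "az": -0.031}, {"x": 26, "y": 25.5, "z": -4, "az": -0.031}, {"x": 26, "y": 25.5, "z": -4, "az": -0.031}, {"x": 26, "y": 25.5, "z": -4, "az": -0.031}, {"x": 24, "y": 25.5, "z": -4, "az": -0.031}, {}, {}, {}]}}

```text
validation failed for argument at $.se...
```

Run:
```python
from h import *
snap('wrist','w1'); s=bot.state(); print(s['t'],s['ee_pos'],R.from_quat(s['tool_rot']).as_matrix().round(3).tolist(),s['ft_force'])
a=cv2.imread('pics/w1.png'); cv2.imwrite('pics/w1b.png',cv2.resize(a,(780,585),interpolation=cv2.INTER_CUBIC))
print(bot.get_calibration('wrist'))
```

```text
0.25 [ 0.18504601 -0.62274824  0.23074043] [[0.959, 0.285, -0.0], [0.285, -0.959, 0.001], [0.0, -0.001, -1.0]] [-0.69998237 -0.56119646 -0.38252807]
{'mtx': array([[308.4345167 ,   0.        , 260.60607351],
       [  0.        , 308.4345167 , 191.65770791],
       [  0.        ,   0.        ,   1.        ]]), 'position': array([ 0.24888593, -0.60466307,  0.37342215]), 'rotation': array([-0.10581283,  0.07969856, -0.59274074,  0.79442444])}
```

View pics/w1b.png

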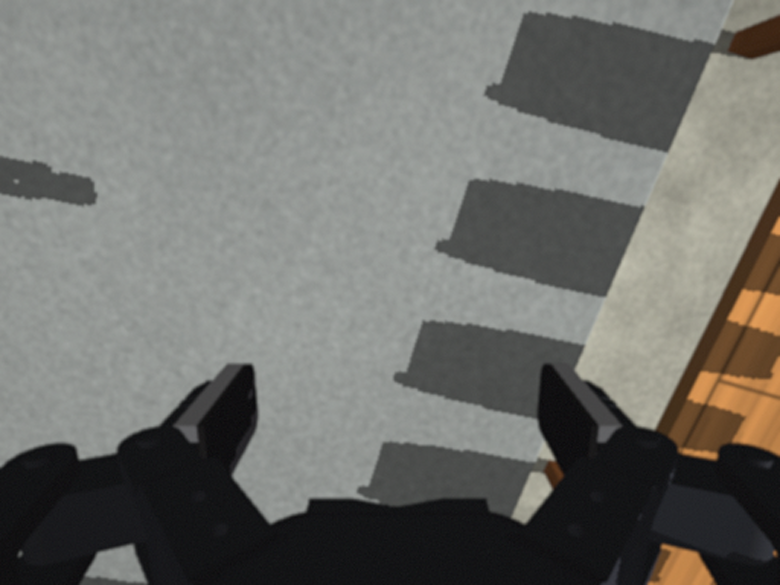

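The move was refused, so nothing has moved: the wrist picture shows only the fingers at about (240,420) and (560,420) over bare table. I'll resend it with every key filled in.

Emit:
{"name": "arm_command", "arguments": {"series": [{"x": 26, "y": 25.5, "z": -4, "ax": 0, "ay": 0, "az": -0.031, "fingers": 1}, {"x": 26, "y": 25.5, "z": -4, "ax": 0, "ay": 0, "az": -0.031, "fingers": 1}, {"x": 26, "y": 25.5, "z": -4, "ax": 0, "ay": 0, "az": -0.031, "fingers": 1}, {"x": 26, "y": 25.5, "z": -4, "ax": 0, "ay": 0, "az": -0.031, "fingers": 1}, {"x": 26, "y": 25.5, "z": -4, "ax": 0, "ay": 0, "az": -0.031, "fingers": 1}, {"x": 26, "y": 25.5, "z": -4, "ax": 0, "ay": 0, "az": -0.031, "fingers": 1}, {"x": 26, "y": 25.5, "z": -4, "ax": 0, "ay": 0, "az": -0.031, "fingers": 1}, {"x": 26, "y": 25.5, "z": -4, "ax": 0, "ay": 0, "az": -0.031, "fingers": 1}, {"x": 26, "y": 25.5, "z": -4, "ax": 0, "ay": 0, "az": -0.031, "fingers": 1}, {"x": 26, "y": 25.5, "z": -4, "ax": 0, "ay": 0, "az": -0.031, "fingers": 1}, {"x": 26, "y": 25.5, "z": -4, "ax": 0, "ay": 0, "az": -0.031, "fingers": 1}, {"x": 24, "y": 25.5, "z": -4, "ax": 0, "ay": 0, "az": -0.031, "fingers": 1}, {"x": 0, "y": 0, "z": 0, "ax": 0, "ay": 0, "az": 0, "fingers": 1}, {"x": 0, "y": 0, "z": 0, "ax": 0, "ay": 0, "az": 0, "fingers": 1}]}}

```text
t: 1.42
ee_pos: [0.4973, -0.3137, 0.1827]
tool_rot: [0.999, -0.038, 0.0, -0.001]
ft_force: [-0.9, -0.8, 0.2]
grip_width: 0.0851
```

Run:
```python
from h import *
snap('wrist','w2'); s=bot.state(); print(s['t'],s['ee_pos'],s['tool_rot'])
a=cv2.imread('pics/w2.png'); cv2.imwrite('pics/w2b.png',cv2.resize(a,(780,585),interpolation=cv2.INTER_CUBIC))
```

```text
1.4667 [ 0.49541368 -0.31639132  0.18303265] [ 9.99184415e-01 -4.03778337e-02 -3.64375052e-04  4.29802926e-05]
```

View pics/w2b.png

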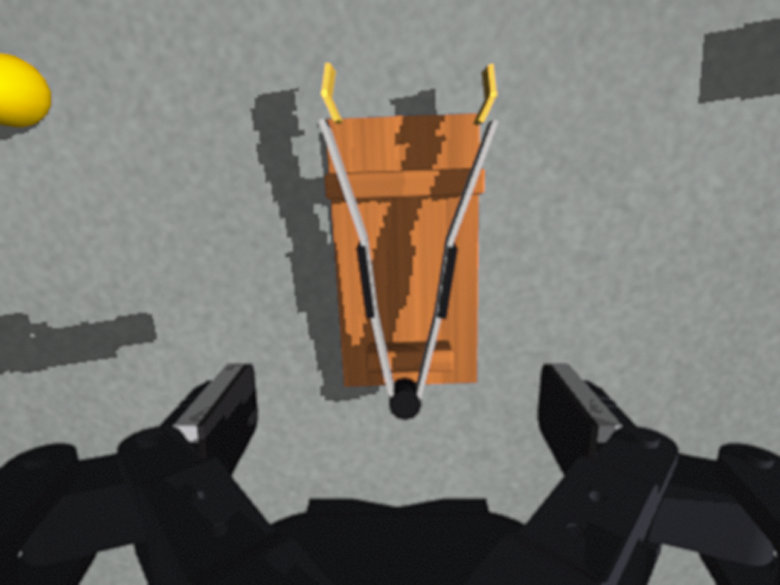

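The wrist view shows the tongs well aligned: hinge at (405,400), pads at (366,282) and (447,283), and jaw vertices at about (327,95) and (494,95).

Run:
```python
from h import *
s=512/780
q=lambda u,v:P('w2',u*s,v*s,.046)[:2]*1000
h=q(405,400);pl=q(366,282);pr=q(447,283);jl=q(327,95);jr=q(494,95)
print(h,pl,pr,(pl+pr)/2,jl,jr,(jl+jr)/2)
d=(jl+jr)/2-h; yaw=np.arctan2(d[1],d[0]); print(np.hypot(*d),np.degrees(yaw), h+85*d/np.hypot(*d))
st=bot.state();m=R.from_quat(st['tool_rot']).as_matrix();print('tool x yaw',np.degrees(np.arctan2(m[1,0],m[0,0])),st['ee_pos'])
```

```text
[ 414.02859101 -312.96897444] [ 495.57088366 -294.89189643] [ 491.1683334  -344.34690273] [ 493.36960853 -319.61939958] [ 603.37524298 -283.36354376] [ 596.2947336  -375.46434334] [ 599.83498829 -329.41394355]
186.53271637952105 -5.057837548800719 [ 498.69761892 -320.46268601]
tool x yaw -4.6282198158856405 [ 0.49541368 -0.31639132  0.18303265]
```

Emit:
{"name": "arm_command", "arguments": {"series": [{"x": 0.5, "y": -2.5, "z": -18, "ax": 0, "ay": 0, "az": -0.007, "fingers": 1}, {"x": 0, "y": 0, "z": -18, "ax": 0, "ay": 0, "az": 0, "fingers": 1}, {"x": 0, "y": 0, "z": -18, "ax": 0, "ay": 0, "az": 0, "fingers": 1}, {"x": 0, "y": 0, "z": -18, "ax": 0, "ay": 0, "az": 0, "fingers": 1}, {"x": 0, "y": 0, "z": -18, "ax": 0, "ay": 0, "az": 0, "fingers": 1}, {"x": 0, "y": 0, "z": -18, "ax": 0, "ay": 0, "az": 0, "fingers": 1}, {"x": 0, "y": 0, "z": -18, "ax": 0, "ay": 0, "az": 0, "fingers": 1}, {"x": 0, "y": 0, "z": -18, "ax": 0, "ay": 0, "az": 0, "fingers": 1}, {"x": 0, "y": 0, "z": -10, "ax": 0, "ay": 0, "az": 0, "fingers": 1}, {"x": 0, "y": 0, "z": -10, "ax": 0, "ay": 0, "az": 0, "fingers": 1}, {"x": 0, "y": 0, "z": -6, "ax": 0, "ay": 0, "az": 0, "fingers": 1}, {"x": 0, "y": 0, "z": 0, "ax": 0, "ay": 0, "az": 0, "fingers": 0.75}, {"x": 0, "y": 0, "z": 0, "ax": 0, "ay": 0, "az": 0, "fingers": 0.75}, {"x": 0, "y": 0, "z": 0, "ax": 0, "ay": 0, "az": 0, "fingers": 0.75}], "squeeze": 40}}

```text
t: 2.63
ee_pos: [0.4962, -0.32, 0.0142]
tool_rot: [0.999, -0.045, 0.001, 0.0]
ft_force: [0.3, -0.7, -0.2]
grip_width: 0.0636
```

Emit:
{"name": "arm_command", "arguments": {"series": [{"x": 0, "y": 0, "z": 0, "ax": 0, "ay": 0, "az": 0, "fingers": 0.68}, {"x": 0, "y": 0, "z": 0, "ax": 0, "ay": 0, "az": 0, "fingers": 0.62}, {"x": 0, "y": 0, "z": 0, "ax": 0, "ay": 0, "az": 0, "fingers": 0.565}, {"x": 0, "y": 0, "z": 0, "ax": 0, "ay": 0, "az": 0, "fingers": 0.565}, {"x": 0, "y": 0, "z": 0, "ax": 0, "ay": 0, "az": 0, "fingers": 0.565}, {"x": 0, "y": 0, "z": 0, "ax": 0, "ay": 0, "az": 0, "fingers": 0.565}]}}

```text
t: 3.13
ee_pos: [0.4975, -0.3206, 0.0161]
tool_rot: [0.999, -0.045, 0.002, 0.001]
ft_force: [-0.8, 1.0, 10.6]
grip_width: 0.0485
```

Run:
```python
from h import *
snap('wrist','w3'); s=bot.state(); print(s['t'],s['ee_pos'],s['tool_rot'],s['grip_width'],s['ft_force'])
a=cv2.imread('pics/w3.png'); cv2.imwrite('pics/w3b.png',cv2.resize(a,(780,585),interpolation=cv2.INTER_CUBIC))
```

```text
3.1833 [ 0.49745292 -0.32063126  0.01609999] [ 0.99898497 -0.04496675  0.00233439  0.00125089] 0.04845954383581884 [-0.79245916  0.89520166 10.09547344]
```

View pics/w3b.png

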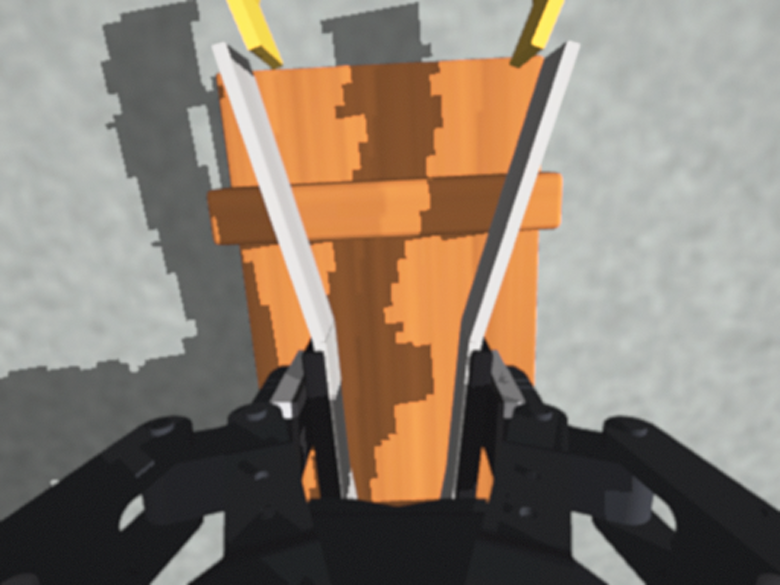

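The tongs sit between the fingers, with arms symmetric at (330,350) and (470,350), and the width is 48.5 mm. Next I lift.

Emit:
{"name": "arm_command", "arguments": {"series": [{"x": 0, "y": 0, "z": 4, "ax": 0, "ay": 0, "az": 0, "fingers": 0.565}, {"x": 0, "y": 0, "z": 6, "ax": 0, "ay": 0, "az": 0, "fingers": 0.565}, {"x": 0, "y": 0, "z": 10, "ax": 0, "ay": 0, "az": 0, "fingers": 0.565}, {"x": 0, "y": 0, "z": 14, "ax": 0, "ay": 0, "az": 0, "fingers": 0.565}, {"x": 0, "y": 0, "z": 18, "ax": 0, "ay": 0, "az": 0, "fingers": 0.565}, {"x": 0, "y": 0, "z": 18, "ax": 0, "ay": 0, "az": 0, "fingers": 0.565}, {"x": 0, "y": 0, "z": 18, "ax": 0, "ay": 0, "az": 0, "fingers": 0.565}, {"x": 0, "y": 0, "z": 18, "ax": 0, "ay": 0, "az": 0, "fingers": 0.565}, {"x": 0, "y": 0, "z": 16, "ax": 0, "ay": 0, "az": 0, "fingers": 0.565}, {"x": 0, "y": 0, "z": 12, "ax": 0, "ay": 0, "az": 0, "fingers": 0.565}, {"x": 0, "y": 0, "z": 6, "ax": 0, "ay": 0, "az": 0, "fingers": 0.565}, {"x": 0, "y": 0, "z": 0, "ax": 0, "ay": 0, "az": 0, "fingers": 0.565}, {"x": 0, "y": 0, "z": 0, "ax": 0, "ay": 0, "az": 0, "fingers": 0.565}]}}

```text
t: 4.27
ee_pos: [0.4954, -0.3193, 0.1533]
tool_rot: [0.999, -0.045, -0.0, -0.0]
ft_force: [-0.6, 0.1, -1.0]
grip_width: 0.0484
```

Run:
```python
from h import *
snap('wrist','w4'); s=bot.state(); print(s['t'],s['ee_pos'],s['tool_rot'],s['grip_width'],s['ft_force'])
snap('scene','s4')
a=cv2.imread('pics/w4.png'); b=cv2.imread('pics/s4.png')[60:260,60:260]
cv2.imwrite('pics/w4b.png',np.hstack([cv2.resize(a[:200],None,fx=1,fy=2),cv2.resize(b,(288,400))]))
```

```text
4.3167 [ 0.49503006 -0.31911325  0.15264247] [ 9.98986410e-01 -4.50050928e-02 -7.09520048e-04 -4.36506763e-04] 0.048182858302782454 [-0.76871024  0.29442286 -2.37248538]
```

View pics/w4b.png

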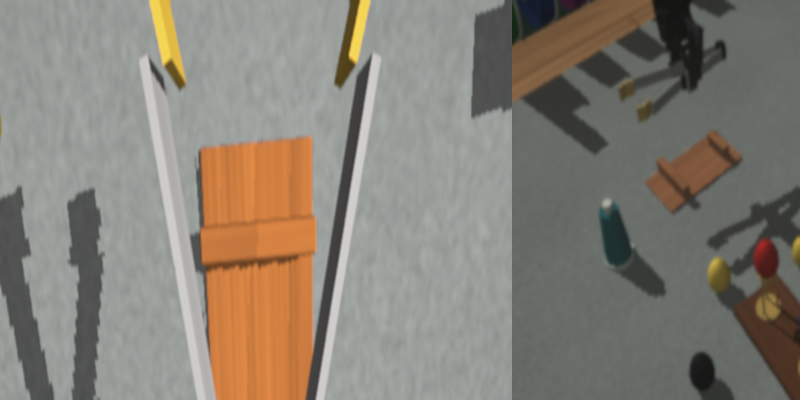

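Run:
```python
from h import *
s=512/780
print('open rear',[P('w2',u*s,v*s,.046)[:2].round(4) for u,v in [(338,121),(482,121)]])
T=np.array([.49503,-.31911,.15264]); m=R.from_quat([.99898641,-.0450050928,-.00070952,-.0004365]).as_matrix()
f=np.load('pics/w4.npz');d=f['d']
for u,v in [(183,41),(179,25),(341,41),(346,25),(160,20),(148,35),(372,35),(160,70),(172,105),(362,70),(351,100),(200,170),(325,170)]:
    w=d[v-3:v+4,u-3:u+4]; k=w[w>0].min(); X=P('w4',u,v,depth=k); print((u,v),np.round(X*1000,1),'tool',np.round(m.T@(X-T)*1000,1), (w<k+.006).sum())
```

```text
open rear [array([ 0.5894, -0.288 ]), array([ 0.5832, -0.3685])]
(183, 41) [ 588.3 -299.2  169.7] tool [ 91.  -28.2 -17.1] 21
(179, 25) [ 593.4 -298.9  171. ] tool [ 96.1 -29.  -18.5] 16
(341, 41) [ 582.7 -357.7  171.2] tool [ 90.7  30.6 -18.7] 29
(346, 25) [ 585.3 -356.3  183.5] tool [ 93.2  28.9 -31. ] 24
(160, 20) [ 591.9 -295.9  184.7] tool [ 94.4 -31.8 -32.2] 43
(148, 35) [ 588.3 -290.8  183.2] tool [ 90.3 -36.6 -30.7] 49
(372, 35) [ 581.6 -365.2  182.7] tool [ 90.3  38.1 -30.2] 49
(160, 70) [ 577.2 -292.6  182.5] tool [ 79.4 -33.8 -30. ] 49
(172, 105) [ 565.4 -294.6  181.8] tool [ 67.9 -30.8 -29.2] 49
(362, 70) [ 570.9 -361.7  183. ] tool [ 79.4  35.6 -30.5] 49
(351, 100) [ 561.4 -357.9  182.5] tool [ 69.5  32.7 -30. ] 49
(200, 170) [ 540.8 -300.8  179.9] tool [ 43.9 -22.4 -27.3] 23
(325, 170) [ 537. -348.  182.] tool [ 44.3  25.  -29.5] 46
```

Emit:
{"name": "arm_command", "arguments": {"series": [{"x": -0.5, "y": 10, "z": 0, "ax": 0, "ay": 0, "az": -0.0028, "fingers": 0.565}, {"x": -0.5, "y": 16, "z": 0, "ax": 0, "ay": 0, "az": -0.0028, "fingers": 0.565}, {"x": -0.5, "y": 20, "z": 0, "ax": 0, "ay": 0, "az": -0.0028, "fingers": 0.565}, {"x": -0.5, "y": 20, "z": 0, "ax": 0, "ay": 0, "az": -0.0028, "fingers": 0.565}, {"x": -0.5, "y": 20, "z": 0, "ax": 0, "ay": 0, "az": -0.0028, "fingers": 0.565}, {"x": -0.5, "y": 20, "z": 0, "ax": 0, "ay": 0, "az": -0.0028, "fingers": 0.565}, {"x": -0.5, "y": 20, "z": 0, "ax": 0, "ay": 0, "az": -0.0028, "fingers": 0.565}, {"x": -0.5, "y": 20, "z": 0, "ax": 0, "ay": 0, "az": -0.0028, "fingers": 0.565}, {"x": -0.5, "y": 20, "z": 0, "ax": 0, "ay": 0, "az": -0.0028, "fingers": 0.565}, {"x": -0.5, "y": 20, "z": 0, "ax": 0, "ay": 0, "az": -0.0028, "fingers": 0.565}, {"x": -0.5, "y": 20, "z": 0, "ax": 0, "ay": 0, "az": -0.0028, "fingers": 0.565}, {"x": -0.5, "y": 20, "z": 0, "ax": 0, "ay": 0, "az": -0.0028, "fingers": 0.565}, {"x": -0.5, "y": 20, "z": 0, "ax": 0, "ay": 0, "az": -0.0028, "fingers": 0.565}, {"x": -0.5, "y": 20, "z": 0, "ax": 0, "ay": 0, "az": -0.0028, "fingers": 0.565}, {"x": -0.5, "y": 20, "z": 0, "ax": 0, "ay": 0, "az": -0.0028, "fingers": 0.565}, {"x": -0.5, "y": 20, "z": 0, "ax": 0, "ay": 0, "az": -0.0028, "fingers": 0.565}, {"x": -0.5, "y": 18, "z": 0, "ax": 0, "ay": 0, "az": -0.0028, "fingers": 0.565}, {"x": -0.5, "y": 12, "z": 0, "ax": 0, "ay": 0, "az": -0.0028, "fingers": 0.565}, {"x": 0, "y": 8, "z": 0, "ax": 0, "ay": 0, "az": 0, "fingers": 0.565}, {"x": 0, "y": 0, "z": 0, "ax": 0, "ay": 0, "az": 0, "fingers": 0.565}]}}

```text
t: 6.03
ee_pos: [0.486, 0.0272, 0.1528]
tool_rot: [0.998, -0.068, -0.001, -0.001]
ft_force: [-0.5, 0.4, -2.0]
grip_width: 0.0487
```

Run:
```python
from h import *
snap('top','t5');snap('scene','s5');snap('wrist','w5'); s=bot.state(); print(s['t'],s['ee_pos'],s['tool_rot'],s['grip_width'],s['ft_force'])
a=cv2.imread('pics/t5.png')[155:235,215:295]; b=cv2.imread('pics/s5.png')[130:240,180:290]; c=cv2.imread('pics/w5.png')[:128,100:420]
cv2.imwrite('pics/v5.png',np.vstack([np.hstack([cv2.resize(a,(400,400),interpolation=cv2.INTER_CUBIC),cv2.resize(b,(400,400),interpolation=cv2.INTER_CUBIC)]),cv2.copyMakeBorder(cv2.resize(c,(500,200)),0,0,0,300,0)]))
```

```text
6.1833 [0.48644285 0.02344148 0.1531263 ] [ 9.97487491e-01 -7.08413705e-02 -1.61040312e-04  4.22648912e-04] 0.04819578628829114 [-0.46941029 -0.62846957 -1.09697071]
```

View pics/v5.png

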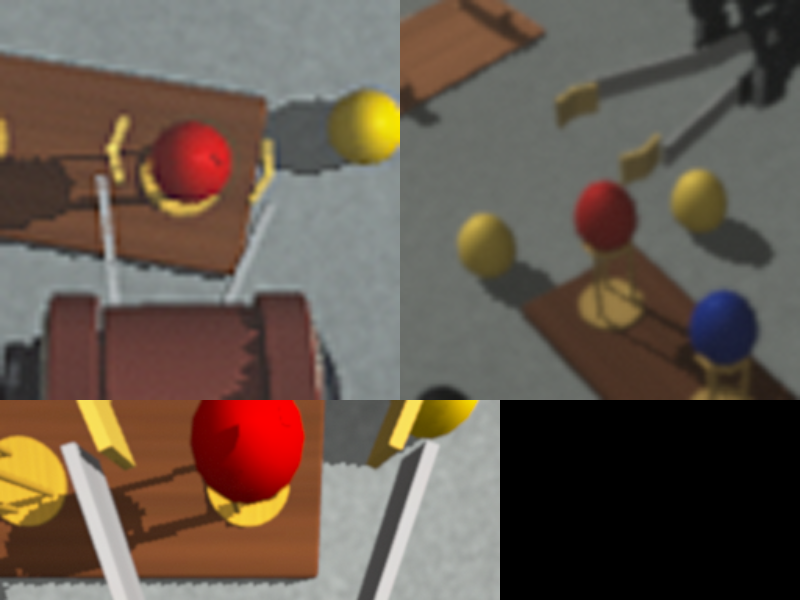

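Top crop: the egg is at (192,162) and the jaw vertices at (108,149) and (271,172), so the egg is between the jaws. I'll compute how far off-centre it is.

Run:
```python
from h import *
e=np.array([595,9,103.])
for t in ['top0','t5','scene0','s5','w5']:
    f=np.load(f'pics/{t}.npz'); p=f['p'].astype(int); m=((p[...,0]>70)&(p[...,1]<.35*p[...,0])&(p[...,2]<.4*p[...,0])).astype(np.uint8)
    n,l,st,c=cv2.connectedComponentsWithStats(m)
    g=proj(t,[.595,.009,.103]); k=min(range(1,n),key=lambda i:np.hypot(*(c[i]-g)) if st[i,4]>60 else 1e9)
    x,y,w,h,A=st[k]; u,v=c[k]; print(t,'c',c[k].round(1),'box',x,y,w,h,A,'proj guess',g.round(1), 'at z=.103',P(t,u,v,.103).round(4))
print('jaw mid', P('t5',215+37.9-.5,155+32.1-.5,.183).round(4), [P('t5',215+a/5-.5,155+b/5-.5,.183).round(4) for a,b in [(108,149),(271,172)]])
```

```text
top0 c [255.  186.5] box 250 180 11 15 124 proj guess [253.3 187.9] at z=.103 [0.5986 0.0049 0.103 ]
t5 c [254.8 186.9] box 250 180 11 15 133 proj guess [253.3 187.9] at z=.103 [0.5978 0.0052 0.103 ]
scene0 c [233.2 185.5] box 229 181 10 12 68 proj guess [236.  188.2] at z=.103 [ 0.5933 -0.0023  0.103 ]
s5 c [233.1 185.4] box 229 181 10 12 67 proj guess [236.  188.2] at z=.103 [ 0.5931 -0.0026  0.103 ]
w5 c [258.   29.2] box 222 0 73 66 4012 proj guess [259.   28.8] at z=.103 [0.5949 0.0096 0.103 ]
jaw mid [0.5918 0.0146 0.183 ] [array([0.5962, 0.0519, 0.183 ]), array([ 0.5873, -0.0228,  0.183 ])]
```

Emit:
{"name": "arm_command", "arguments": {"series": [{"x": 1, "y": 0, "z": -6, "ax": 0, "ay": 0, "az": 0, "fingers": 0.565}, {"x": 0, "y": 0, "z": -8, "ax": 0, "ay": 0, "az": 0, "fingers": 0.565}, {"x": 0, "y": 0, "z": -8, "ax": 0, "ay": 0, "az": 0, "fingers": 0.565}, {"x": 0, "y": 0, "z": -8, "ax": 0, "ay": 0, "az": 0, "fingers": 0.565}, {"x": 0, "y": 0, "z": -8, "ax": 0, "ay": 0, "az": 0, "fingers": 0.565}, {"x": 0, "y": 0, "z": -8, "ax": 0, "ay": 0, "az": 0, "fingers": 0.565}, {"x": 0, "y": 0, "z": -8, "ax": 0, "ay": 0, "az": 0, "fingers": 0.565}, {"x": 0, "y": 0, "z": -8, "ax": 0, "ay": 0, "az": 0, "fingers": 0.565}, {"x": 0, "y": 0, "z": -6, "ax": 0, "ay": 0, "az": 0, "fingers": 0.565}, {"x": 0, "y": 0, "z": -4, "ax": 0, "ay": 0, "az": 0, "fingers": 0.565}, {"x": 0, "y": 0, "z": 0, "ax": 0, "ay": 0, "az": 0, "fingers": 0.565}, {"x": 0, "y": 0, "z": 0, "ax": 0, "ay": 0, "az": 0, "fingers": 0.565}, {"x": 0, "y": 0, "z": 0, "ax": 0, "ay": 0, "az": 0, "fingers": 0.565}, {"x": 0, "y": 0, "z": 0, "ax": 0, "ay": 0, "az": 0, "fingers": 0.565}]}}

```text
t: 7.35
ee_pos: [0.488, 0.0245, 0.0817]
tool_rot: [0.998, -0.07, 0.001, -0.0]
ft_force: [0.2, -0.0, -2.2]
grip_width: 0.0484
```

Run:
```python
from h import *
s=bot.state(); print(s['t'],s['ee_pos'],s['tool_rot'],s['grip_width'],s['ft_force'])
snap('top','t6');snap('scene','s6');snap('wrist','w6'); s=bot.state(); print(s['t'],s['ee_pos'])
a=cv2.imread('pics/t6.png')[160:220,225:285]; b=cv2.imread('pics/s6.png')[150:230,195:275]; c=cv2.imread('pics/w6.png')[:128,100:420]
cv2.imwrite('pics/v6.png',np.vstack([np.hstack([cv2.resize(a,(400,400),interpolation=cv2.INTER_CUBIC),cv2.resize(b,(400,400),interpolation=cv2.INTER_CUBIC)]),cv2.copyMakeBorder(cv2.resize(c,(500,200)),0,0,0,300,0)]))
```

```text
7.35 [0.48802409 0.02447516 0.08171578] [ 9.97533389e-01 -7.01912164e-02  5.66900655e-04 -1.02143356e-04] 0.048433071666986585 [ 0.18978183 -0.0464989  -2.20829091]
7.5 [0.48782532 0.02446419 0.08162425]
```

View pics/v6.png

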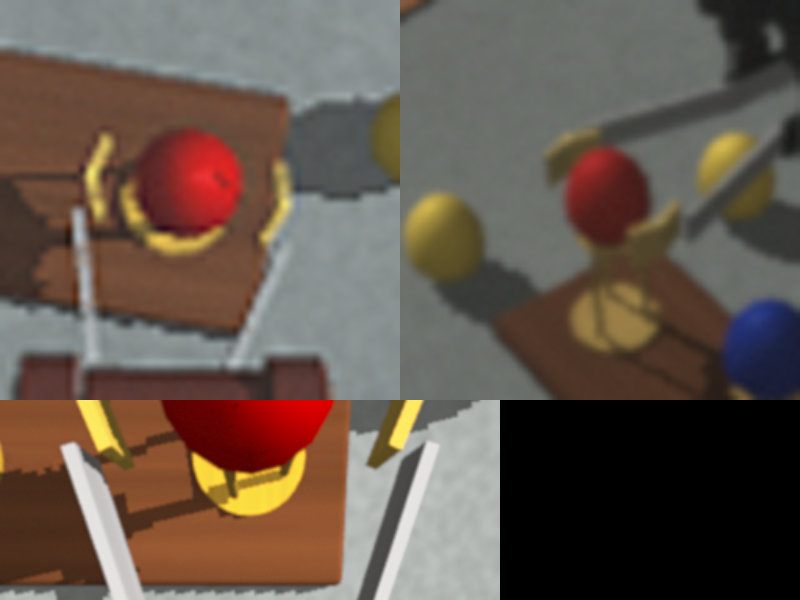

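The jaws straddle the egg at the right height, laterally centred. In the top crop the mid-vertex is at (188,189) and the egg at (190,182), so I move about 2.5 mm forward and then close gently.

Emit:
{"name": "arm_command", "arguments": {"series": [{"x": 1.5, "y": -0.2, "z": 0, "ax": 0, "ay": 0, "az": 0, "fingers": 0.565}, {"x": 1, "y": -0.1, "z": 0, "ax": 0, "ay": 0, "az": 0, "fingers": 0.565}, {"x": 0, "y": 0, "z": 0, "ax": 0, "ay": 0, "az": 0, "fingers": 0.565}, {"x": 0, "y": 0, "z": 0, "ax": 0, "ay": 0, "az": 0, "fingers": 0.54}, {"x": 0, "y": 0, "z": 0, "ax": 0, "ay": 0, "az": 0, "fingers": 0.52}, {"x": 0, "y": 0, "z": 0, "ax": 0, "ay": 0, "az": 0, "fingers": 0.5}, {"x": 0, "y": 0, "z": 0, "ax": 0, "ay": 0, "az": 0, "fingers": 0.48}, {"x": 0, "y": 0, "z": 0, "ax": 0, "ay": 0, "az": 0, "fingers": 0.46}, {"x": 0, "y": 0, "z": 0, "ax": 0, "ay": 0, "az": 0, "fingers": 0.45}, {"x": 0, "y": 0, "z": 0, "ax": 0, "ay": 0, "az": 0, "fingers": 0.44}, {"x": 0, "y": 0, "z": 0, "ax": 0, "ay": 0, "az": 0, "fingers": 0.43}, {"x": 0, "y": 0, "z": 0, "ax": 0, "ay": 0, "az": 0, "fingers": 0.42}, {"x": 0, "y": 0, "z": 0, "ax": 0, "ay": 0, "az": 0, "fingers": 0.41}, {"x": 0, "y": 0, "z": 0, "ax": 0, "ay": 0, "az": 0, "fingers": 0.4}, {"x": 0, "y": 0, "z": 0, "ax": 0, "ay": 0, "az": 0, "fingers": 0.38}, {"x": 0, "y": 0, "z": 0, "ax": 0, "ay": 0, "az": 0, "fingers": 0.36}, {"x": 0, "y": 0, "z": 0, "ax": 0, "ay": 0, "az": 0, "fingers": 0.36}], "squeeze": 40}}

```text
t: 8.92
ee_pos: [0.4903, 0.0244, 0.0814]
tool_rot: [0.998, -0.07, 0.0, -0.0]
ft_force: [-0.0, 1.1, 0.2]
grip_width: 0.0349
```

Run:
```python
from h import *
s=bot.state(); print(s['t'],s['ee_pos'],s['tool_rot'],s['grip_width'],s['ft_force'],s['torque'])
snap('top','t7');snap('scene','s7');snap('wrist','w7')
a=cv2.imread('pics/t7.png')[160:220,225:285]; b=cv2.imread('pics/s7.png')[150:230,195:275]; c=cv2.imread('pics/w7.png')[:128,100:420]
cv2.imwrite('pics/v7.png',np.vstack([np.hstack([cv2.resize(a,(400,400),interpolation=cv2.INTER_CUBIC),cv2.resize(b,(400,400),interpolation=cv2.INTER_CUBIC)]),cv2.copyMakeBorder(cv2.resize(c,(500,200)),0,0,0,300,0)]))
```

```text
8.9167 [0.49034973 0.02444438 0.0814027 ] [ 9.97552450e-01 -6.99213656e-02  2.81757914e-04 -1.82983988e-04] 0.03490252520462181 [-0.03703005  1.07734378  0.20679092] [ 0.31861882 -0.1236441   0.08274615]
```

View pics/v7.png

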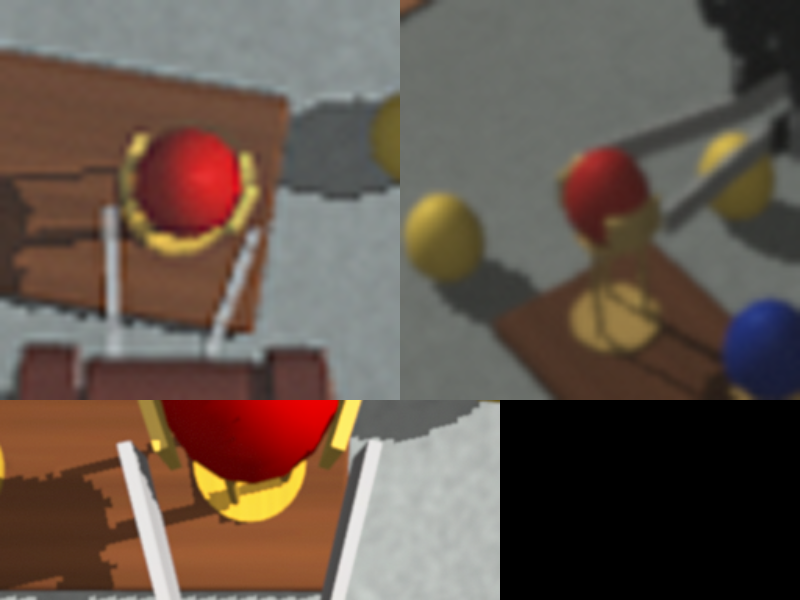

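The jaws hug the egg, which still stands at (190,182), and the pads are 34.9 mm apart. Now I lift straight up slowly.

Emit:
{"name": "arm_command", "arguments": {"series": [{"x": 0, "y": 0, "z": 2, "ax": 0, "ay": 0, "az": 0, "fingers": 0.36}, {"x": 0, "y": 0, "z": 4, "ax": 0, "ay": 0, "az": 0, "fingers": 0.36}, {"x": 0, "y": 0, "z": 6, "ax": 0, "ay": 0, "az": 0, "fingers": 0.36}, {"x": 0, "y": 0, "z": 8, "ax": 0, "ay": 0, "az": 0, "fingers": 0.36}, {"x": 0, "y": 0, "z": 8, "ax": 0, "ay": 0, "az": 0, "fingers": 0.36}, {"x": 0, "y": 0, "z": 8, "ax": 0, "ay": 0, "az": 0, "fingers": 0.36}, {"x": 0, "y": 0, "z": 8, "ax": 0, "ay": 0, "az": 0, "fingers": 0.36}, {"x": 0, "y": 0, "z": 8, "ax": 0, "ay": 0, "az": 0, "fingers": 0.36}, {"x": 0, "y": 0, "z": 8, "ax": 0, "ay": 0, "az": 0, "fingers": 0.36}, {"x": 0, "y": 0, "z": 8, "ax": 0, "ay": 0, "az": 0, "fingers": 0.36}, {"x": 0, "y": 0, "z": 8, "ax": 0, "ay": 0, "az": 0, "fingers": 0.36}, {"x": 0, "y": 0, "z": 8, "ax": 0, "ay": 0, "az": 0, "fingers": 0.36}, {"x": 0, "y": 0, "z": 6, "ax": 0, "ay": 0, "az": 0, "fingers": 0.36}, {"x": 0, "y": 0, "z": 5, "ax": 0, "ay": 0, "az": 0, "fingers": 0.36}, {"x": 0, "y": 0, "z": 3, "ax": 0, "ay": 0, "az": 0, "fingers": 0.36}, {"x": 0, "y": 0, "z": 2, "ax": 0, "ay": 0, "az": 0, "fingers": 0.36}, {"x": 0, "y": 0, "z": 0, "ax": 0, "ay": 0, "az": 0, "fingers": 0.36}, {"x": 0, "y": 0, "z": 0, "ax": 0, "ay": 0, "az": 0, "fingers": 0.36}, {"x": 0, "y": 0, "z": 0, "ax": 0, "ay": 0, "az": 0, "fingers": 0.36}]}}

```text
t: 10.65
ee_pos: [0.4898, 0.0241, 0.1809]
tool_rot: [0.998, -0.07, -0.0, 0.0]
ft_force: [-0.3, 0.1, -0.9]
grip_width: 0.0347
```

Run:
```python
from h import *
s=bot.state(); print(s['t'],s['ee_pos'],s['tool_rot'],s['grip_width'],s['ft_force'],s['torque'])
snap('top','t8');snap('scene','s8')
a=cv2.imread('pics/t8.png')[140:240,145:295]; b=cv2.imread('pics/s8.png')[90:310,170:390]
print('egg top depth',[ (P('t8',253+i,187+j)*1000).round(0).tolist() for i,j in [(0,0),(0,-2)]])
cv2.imwrite('pics/v8.png',np.hstack([cv2.resize(a,(400,267),interpolation=cv2.INTER_CUBIC),cv2.resize(b,(400,400),interpolation=cv2.INTER_CUBIC)[:267]])) if 0 else cv2.imwrite('pics/v8.png',np.hstack([cv2.copyMakeBorder(cv2.resize(a,(400,267)),0,133,0,0,0),cv2.resize(b,(400,400))]))
```

```text
10.65 [0.48983648 0.02414186 0.18092354] [ 9.97530531e-01 -7.02327006e-02 -4.52834439e-04  4.39757164e-05] 0.03471513844642413 [-0.26285988  0.09209027 -0.94498307] [ 0.04806323  0.04613232 -0.02670346]
egg top depth [[588.0, 15.0, 222.0], [592.0, 15.0, 225.0]]
```

View pics/v8.png

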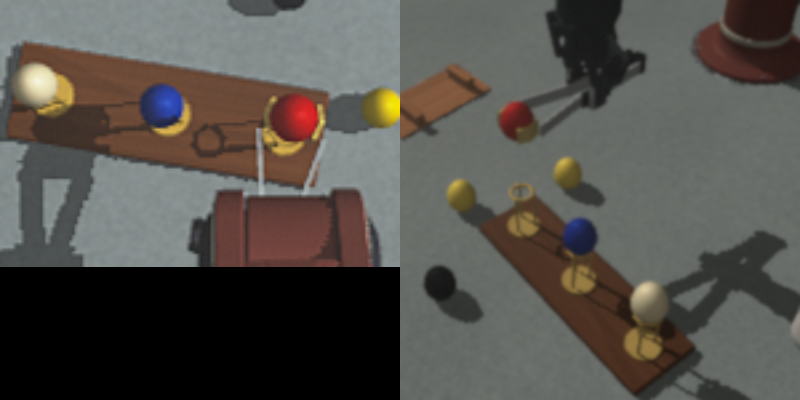

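The egg is up out of its now-empty ring (at (521,190) in the right half), and the blue and cream eggs are untouched. One closer look after a second's hold will check for creep.

Emit:
{"name": "arm_command", "arguments": {"series": [{"x": 0, "y": 0, "z": 0, "ax": 0, "ay": 0, "az": 0, "fingers": 0.36}, {"x": 0, "y": 0, "z": 0, "ax": 0, "ay": 0, "az": 0, "fingers": 0.36}, {"x": 0, "y": 0, "z": 0, "ax": 0, "ay": 0, "az": 0, "fingers": 0.36}, {"x": 0, "y": 0, "z": 0, "ax": 0, "ay": 0, "az": 0, "fingers": 0.36}, {"x": 0, "y": 0, "z": 0, "ax": 0, "ay": 0, "az": 0, "fingers": 0.36}, {"x": 0, "y": 0, "z": 0, "ax": 0, "ay": 0, "az": 0, "fingers": 0.36}, {"x": 0, "y": 0, "z": 0, "ax": 0, "ay": 0, "az": 0, "fingers": 0.36}, {"x": 0, "y": 0, "z": 0, "ax": 0, "ay": 0, "az": 0, "fingers": 0.36}, {"x": 0, "y": 0, "z": 0, "ax": 0, "ay": 0, "az": 0, "fingers": 0.36}, {"x": 0, "y": 0, "z": 0, "ax": 0, "ay": 0, "az": 0, "fingers": 0.36}, {"x": 0, "y": 0, "z": 0, "ax": 0, "ay": 0, "az": 0, "fingers": 0.36}, {"x": 0, "y": 0, "z": 0, "ax": 0, "ay": 0, "az": 0, "fingers": 0.36}]}}

```text
t: 11.75
ee_pos: [0.4901, 0.0241, 0.1813]
tool_rot: [0.998, -0.07, 0.0, -0.0]
ft_force: [-0.7, 0.3, -1.4]
grip_width: 0.0352
```

Run:
```python
from h import *
snap('scene','s9');snap('wrist','w9');s=bot.state(); print(s['t'],s['ee_pos'],s['grip_width'],s['ft_force'])
r=lambda t:cv2.resize(cv2.imread(f'pics/{t}.png')[125:185,205:265],(330,330),interpolation=cv2.INTER_CUBIC)
c=cv2.resize(cv2.imread('pics/w9.png')[:128,100:420],(660,264))
cv2.imwrite('pics/v9.png',np.vstack([np.hstack([r('s8'),r('s9')]),c]))
```

```text
11.85 [0.49012396 0.02416534 0.18130648] 0.03494017886427755 [ 0.14433057  0.44932932 -1.32783475]
```

View pics/v9.png

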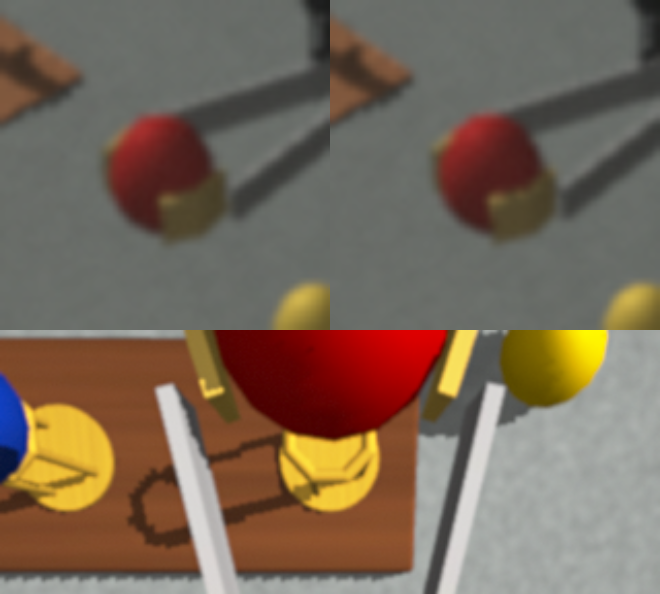

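The two scene crops, more than a second apart, are identical: the egg is upright and centred between the jaws at (160,175), with no creep. I'll hand the job in.

```bash
python3 -c "
from bench import bot
print(bot.job_done())"
```

```text
the job is handed in; nothing more can be done
None
```

The red darning egg is held up in the squeezed tongs, about 10 cm above where it stood. I picked the tongs off their rest half-closed and lowered the open jaws around the egg from above. Then I closed them at 40 N squeeze, lifted straight up 100 mm, and handed the job in at about 11.9 s.

**Last checks:**
- **Lift:** the TCP rose from 81 to 181 mm, and the top of the egg measured about 225 mm high (it stood about 127 mm high before).
- **Grip:** the pads sit 34.9 mm apart, slightly under the 36 mm given. Two views more than a second apart showed no creep, with the egg upright and only the jaws touching it.
- **Surroundings:** the stand ring is empty, and the blue and cream eggs are in place. I didn't re-check the jar and cone in the last pictures; nothing passed near them.

**What failed or disagreed:**
- My first move call was refused because some rows left out values, so nothing moved.
- Above the egg, the top camera and the arm's own position differed by about 4 mm on where the jaws were. I settled it with a close look at egg height and moved 2.5 mm forward before closing.

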